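Park the castor caddy against its buffer

ROBOT

A 7-joint arm with a two-finger parallel gripper is mounted at the origin on a cart in front of the work surface, level with it; the furniture and walls round the work are solid. World frame = base frame: x ahead of the robot, y to its left, z up, the work surface at z = 0. Lengths are in m, angles in rad, forces in N, time in s.
With the tool pointing down it reaches from about 0.4 to 0.85 m from the base axis. Payload 10.4 kg.
Tool frame: the origin (TCP) lies on the centre line of the jaws, within the pads' length; the fingertips stand 17 mm ahead of it and the grasp point (between the pads) lies 2 mm behind it; z points along the fingers, y is the direction in which the jaws open and shut (so a half turn about z gives the same grasp; the last joint's range is limited). The gripper opens to 87 mm and grips with 3 to 60 N. Pads are 19 mm wide; open, the fingers measure 117 mm over their backs; the gripper's body (75 mm by 190 mm) begins 51 mm behind the grasp point.
Start: joints at [1.145, 0.332, -0.065, 1.46, 0.022, 1.35, -0.088], TCP at [0.245, -0.575, 0.24] pointing down, gripper open.
Joint ranges: [-2.6, 2.6], [-0.5, 2.12], [-1.47, 1.34], [0.16, 2.42], [-1.27, 4.41], [0.06, 2.06], [-2.6, 2.6]. Speed limits (rad/s): [2.22, 2.22, 2.79, 2.79, 3.14, 3.14, 3.14].

INTERFACE

Orientations are given as a unit quaternion [x, y, z, w].
In Python, from bench import r gives the robot as it stands.
- The arm moves only by the tool apply_moves, never from a script. Its argument "commands" is a list of rows, each an object with "rot": the turn, a rotation vector about the world's x, y, z in units of 180 degrees (1.0 is 180 degrees), a list of three; "linear": the shift along the world's x, y, z in units of 0.3 m (1.0 is 0.3 m), a list of three; "grip": the closure, from -1 (fully open) to 1 (shut). A call has 1 to 20 rows; each row is the pose to reach, as a shift and turn from the pose commanded when the call began, turning the shorter way round; what a row does not reach only later rows make up. A row lasts 1/10 s, in which the tool goes at most 50 mm and 8.59 degrees, less where a joint would pass 70% of its speed; a pose out of reach is approached as far as the arm can. A call with a number of a shift or a turn outside -1 to 1 is refused whole. A call with a gripper value outside its range is refused whole. The fingers move at their own pace and stop on an object; "newtons" is the grip in N (left out, the last holds). Time passes only in rows, so rows that repeat a pose let the fingers close. It gives the time, the measured TCP pose, the force and the opening at its end, in the units of the state.
- r.read_state(): the state, without advancing time (a new reading comes with each control period).
- r.camera(name): name is "side" or "top"; returns a dict with "frame" (384x512x3 uint8, red, green, blue), "mtx" (3x3 intrinsics, pixels), "D" ([k1, k2, p1, p2, k3] as OpenCV has them; the pictures are not rectified), "extrinsics" (4x4, takes a point from world to camera coordinates). Camera axes: x right, y down, z forward; pixel columns grow to the right and rows downward; lengths in m; the calibration is good to about 2 mm. A picture is of the moment at which its call begins. There is no depth.
- r.close_job(): hands the job in, once; it reports no verdict.
Trained networks look in a picture, given as the dict that the camera call returned (one of the last four; its "shot" number tells which), for a name from the list of things; names that differ only in an ending like _2 or _b are one class to them, and where a whole thing is asked for, a point or a joint stands for the part that bears it (a point fixed in the world has none). Each returns a list of dicts, best first, with "p" (0 to 1); they miss things now and then, are a little off and sometimes report something else, mostly with a low value. They report only what shows in the picture. A call takes as long as a camera call.
- r.search_frame(thing, picture): "bbox" ([left, top, width, height] in pixels, round what is visible of it).
- r.spot_point(thing, picture): "location" ([column, row] in pixels: a listed point, or the origin of a listed thing).
The state is a dict: "time": time; "joint_positions": joint angles; "joint_vel": joint speeds; "joint_torque": joint torques, N m; "ee_pos": TCP position; "eef_rot": TCP orientation; "ft_force": force on the tool from outside, world axes, zero at the start; "torque": the same for the moment, N m; "width": finger opening in m.
Only numpy, scipy, OpenCV 4.12 (cv2) and the standard library are available. Lean on these libraries where they do the work, as an engineer would, in place of code of your own. Each camera call takes 0.05 s, during which the arm holds its last target. There are 200 camera calls.

TASK

Without lifting it, push the small sauce caddy straight ahead by its handle until both front castors trail straight, and only then steer it in between the two lines on the table and press it gently but firmly home against the spring buffer, to about 10 N and never over 16 N. Ease off slowly and let go, so that it stays parked straight between the lines with its nose resting on the buffer and its castors straight. Keep the cups on it upright and leave the other things alone.

Things in the scene. Friction and masses are not known exactly. Their poses are not given: they have to be found in the camera images.
- caddy: Aluminium tray caddy on four small wheels, 195 long x 110 wide, 0.6 to 0.9 kg laden. Origin on the table under the middle of the deck; +x = forwards, y to its left, z up. Deck top z 42, tray wall tops z 66 mm. Two fixed wheels at the tail, two swivel castors at the nose (pivots at x +65, y +-40, trail 15, wheel radius 14).
- rear_axle (a point): Middle between the two fixed wheels, 70 mm behind the caddy's origin, 14 above the table (wheels at y +-45). The caddy rolls along its x and turns about this point; sideways it scrubs. Its wheels resist rolling with about 1.7 N in all, so it stands where it is left.
- caddy_grip (a point): Centre of the black handle bar across the caddy's tail, 85 mm behind its origin and 120 above the table. The bar is 16 thick (along caddy x), 20 high, 100 long (along caddy y) on two posts at y +-45, free space under and beside it: pinch it from above across the 16 mm.
- caddy_nose (a point): Middle of the caddy's front face (rubber strip, 104 wide, z 37 to 57), 100 mm ahead of the caddy's origin, 45 above the table.
- caddy_tail (a point): Middle of the caddy's rear edge, 95 mm behind its origin, 45 above the table.
- castor_left (a joint): Swivel angle of the left front castor, rad: 0 = wheel trails straight behind its pivot, positive turns anticlockwise seen from above. Starts 0.8 to 2.2; straight means within 0.2. About 60 mm of pushing straight ahead straightens it; curves turn it again.
- castor_right (a joint): The same for the right front castor; starts -2.2 to -0.8.
- dock: Parking place, fixed to the table. Origin on the table; +x = the way the caddy parks, y left. Two flat dark tape lines along x (x -125 to +115), 134 mm apart inside, leave the caddy 12 mm each side. Beyond, a grey block (x 190 to 250, y +-55, 64 high, black clamp knob on top to 82) carries a spring buffer with a black rubber face, 70 wide, z 31 to 61, looking to -x.
- buffer_middle (a point): Fixed point of the parking place, 100 mm ahead of its origin, 46 high: where the buffer's face stands in its middle setting. The face is really clamped anywhere up to 30 mm before or behind this point, and that setting is not measured: find it by feel with the caddy's nose.
- dock_block (a point): Top of the grey block's middle, x 220 of the parking place, 64 high. The buffer's face gives 3 mm very softly (0.2 to 0.5 N), then 4 N per mm. Pressed home means over 6 N for 0.3 s. Let go under load, the caddy is flung back: ease off slowly until the push is almost gone; the soft part alone cannot roll the caddy and stays pressed.
- deli_cup: Small lidded plastic tub, 86x78x59, standing loose in the front of the tray. Origin under its centre, z up.
- sauce_cup: Open clear sauce cup, 65 wide, 33 high, standing loose in the rear of the tray. Origin under its centre, z up.
- sauce_bottle: Bystander: dark sauce bottle, 66 wide, 165 high, upright at the far side of the caddy's way. Origin under its centre.
- label_roll: Bystander: roll of labels lying flat, 62 wide, 28 high, at the far side of the caddy's way. Origin under its centre.
- ticket_block: Bystander: aluminium ticket holder, 92 long, 32 wide, 30 high, at the near side of the parking place. Origin under its centre.

How it is judged:
On the way, in this order (a step that is already met when the one before it is completed fails the run):
1. both castors trail straight (within 0.2 rad) before the caddy enters the parking place (value of joint castor_left between -0.2 and 0.2 rad and value of joint castor_right between -0.2 and 0.2 rad and x of caddy in the frame of dock below -0.1 m), for 0.1 s.
2. the caddy is pressed on the buffer with more than 6 N for 0.3 s, between the lines, castors straight (contact force between caddy and dock above 6 N and y of caddy_nose in the frame of dock between -0.012 and 0.012 m and y of caddy_tail in the frame of dock between -0.012 and 0.012 m and value of joint castor_left between -0.2 and 0.2 rad and value of joint castor_right between -0.2 and 0.2 rad), for 0.3 s.
At the end, for the whole second after the job is handed in: Caddy released, still, on its wheels; nose and tail within 12 mm of the centre line, castors within 0.25 rad of straight, nose resting on the buffer (over 0.1 N); both cups upright in the tray; bystanders within 20 mm of their starts (contact force between caddy and dock above 0.1 N and y of caddy_nose in the frame of dock between -0.012 and 0.012 m and y of caddy_tail in the frame of dock between -0.012 and 0.012 m and value of joint castor_left between -0.25 and 0.25 rad and value of joint castor_right between -0.25 and 0.25 rad and linear speed of caddy below 0.01 m/s and height (world z) of caddy below 0.006 m and angle between caddy's own z axis and vertical below 0.05 rad and angle between each of deli_cup, sauce_cup's own z axis and vertical below 0.2 rad and horizontal distance between each of deli_cup, sauce_cup and caddy below 0.09 m and height (world z) of each of deli_cup, sauce_cup above 0.035 m and distance of each of sauce_bottle, label_roll, ticket_block from where it was at the start of the episode below 0.02 m); the robot touches nothing.
It fails at once if the caddy strikes or presses the buffer with more than 16 N (contact force between caddy and dock above 16 N).
It fails at once if the caddy is lifted or tipped (height (world z) of caddy above 0.015 m or angle between caddy's own z axis and vertical above 0.12 rad).
It fails at once if a cup on the caddy is tipped (angle between any of deli_cup, sauce_cup's own z axis and vertical above 0.6 rad).
It fails at once if a bystander is moved more than 20 mm (distance of any of sauce_bottle, label_roll, ticket_block from where it was at the start of the episode above 0.02 m).
It also fails if it takes over 61 s, if anything falls off the work surface, if the arm or the gripper's body presses on something with over 40 N, if the wrist force passes 120 N, or if a joint passes its speed limit or range.

## Working session

There is one attempt and no reset: what is moved stays moved. The work goes in short steps, Python scripts to look and compute and a tool call to move; the robot and the scene stay as the last step left them, time stands still between calls to the robot, and variables do not carry over. Pictures are saved under pics/ and viewed, about 8 in all and at most 12, crops included, and the job is handed in when it is done.

Besides the shell and the picture viewer there is one more tool, called after ">>>" as name(argument=value, ...) on one line, values as JSON. apply_moves: Moves the arm, as the interface text tells. Its arguments: {"type":"object","properties":{"commands":{"type":"array","items":{"type":"object","properties":{"rot":{"type":"array","items":{"type":"number"}},"linear":{"type":"array","items":{"type":"number"}},"grip":{"type":"number"}}}},"newtons":{"type":"number"}},"required":["commands"]}

```bash
ls; mkdir -p pics; cat > h.py <<'E'
import numpy as np, cv2
from bench import r
def shot(n,save=None):
    c=r.camera(n)
    if save: cv2.imwrite('pics/'+save,c['frame'][:,:,::-1])
    return c
def ray(c,px):
    K=np.array(c['mtx'],float);D=np.array(c['D'],float);E=np.array(c['extrinsics'])
    u=cv2.undistortPoints(np.array([[px]],float),K,D)[0,0]
    R,t=E[:3,:3],E[:3,3]
    return -R.T@t, R.T@np.array([u[0],u[1],1])
def onz(c,px,z):
    o,d=ray(c,px); return o+d*(z-o[2])/d[2]
def proj(c,P):
    E=np.array(c['extrinsics'])
    return cv2.projectPoints(np.array(P,float).reshape(-1,3),cv2.Rodrigues(E[:3,:3])[0],E[:3,3],np.array(c['mtx'],float),np.array(c['D'],float))[0][:,0]
Z=dict(caddy=0,rear_axle=.014,caddy_grip=.12,caddy_nose=.045,caddy_tail=.045,dock=0,buffer_middle=.046,dock_block=.064,deli_cup=.044,sauce_cup=.044,sauce_bottle=0,label_roll=0,ticket_block=0)
def look(c,names):
    for n in names:
        for d in r.spot_point(n,c)[:2]:
            if d['p']>.2: print(n,round(d['p'],2),np.round(d['location'],1),np.round(onz(c,d['location'],Z[n])[:2],4))
E
python3 - <<'E'
from h import *
s=r.read_state(); print(s)
for n in('top','side'):
    c=shot(n,n+'0.png'); print(n,np.round(ray(c,(256,192)),3).tolist()); look(c,Z)
E
```

```text
pics
{'time': 0.0, 'joint_positions': array([ 1.14542585,  0.33287521, -0.06467626,  1.46096821,  0.02160567,
        1.34987933, -0.08850345]), 'joint_vel': array([-6.37059053e-04, -3.28568986e-04,  1.41964876e-03,  1.15952751e-03,
        2.39546032e-05,  8.37678828e-04, -7.08484099e-04]), 'joint_torque': array([-6.62516213e-04, -6.23257184e+01,  2.45940109e-02, -3.89888084e+01,
       -6.13994314e-02,  3.99509026e-02,  1.62393794e-04]), 'ee_pos': array([ 0.24481651, -0.57465571,  0.23873893]), 'eef_rot': array([ 9.79790490e-01,  2.00025202e-01, -1.82470124e-04, -6.93706368e-04]), 'ft_force': array([-0.86187484,  1.16548392,  0.56647606]), 'torque': array([-0.0262271 , -0.00709348, -0.08081488]), 'width': 0.08681912768443668}
top [[0.296, 0.034, 1.524], [0.167, 0.009, -0.986]]
caddy 0.74 [328.1 223.7] [ 0.4485 -0.175 ]
rear_axle 0.75 [352.5 221.7] [ 0.4513 -0.249 ]
rear_axle 0.59 [127.3 215.2] [0.4903 0.4515]
caddy_grip 0.72 [363.1 215.7] [ 0.457  -0.2607]
caddy_nose 0.75 [298.8 229.5] [ 0.4288 -0.0793]
caddy_nose 0.63 [236.2 168.3] [0.6237 0.1068]
caddy_tail 0.96 [361.7 217.4] [ 0
[... 394 characters left out ...]
_block 0.56 [178.7 262.4] [0.3407 0.2927]
side [[0.583, -0.863, 0.788], [-0.053, 0.791, -0.61]]
caddy 0.71 [227.6 267.5] [ 0.4546 -0.1795]
caddy_grip 0.8 [218.7 259.1] [ 0.4503 -0.2585]
caddy_nose 0.72 [225.6 225.5] [ 0.4385 -0.0607]
caddy_tail 0.73 [225.3 281.8] [ 0.4613 -0.2647]
dock 0.26 [216.8 170.3] [0.3622 0.2866]
buffer_middle 0.89 [246.6 156.4] [0.4725 0.3123]
dock_block 0.7 [254.7 133.9] [0.4951 0.4498]
deli_cup 0.86 [221.6 245.6] [ 0.4367 -0.1404]
sauce_cup 0.53 [221.7 265.3] [ 0.4457 -0.2108]
sauce_bottle 0.76 [290.2 203.5] [0.6298 0.1   ]
label_roll 0.92 [291.7 236.8] [ 0.6313 -0.0555]
label_roll 0.45 [228.3 283.6] [ 0.4625 -0.234 ]
ticket_block 0.68 [214.1 171.1] [0.3529 0.2811]
```

```bash
python3 - <<'E'
import cv2
a=cv2.imread('pics/top0.png');cv2.imwrite('pics/t.png',cv2.resize(a[130:310,90:400],(800,465),interpolation=cv2.INTER_CUBIC))
a=cv2.imread('pics/side0.png');cv2.imwrite('pics/s.png',cv2.resize(a[90:330,140:380],(600,600),interpolation=cv2.INTER_CUBIC))
E
```

```text
(no output)
```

View pics/t.png

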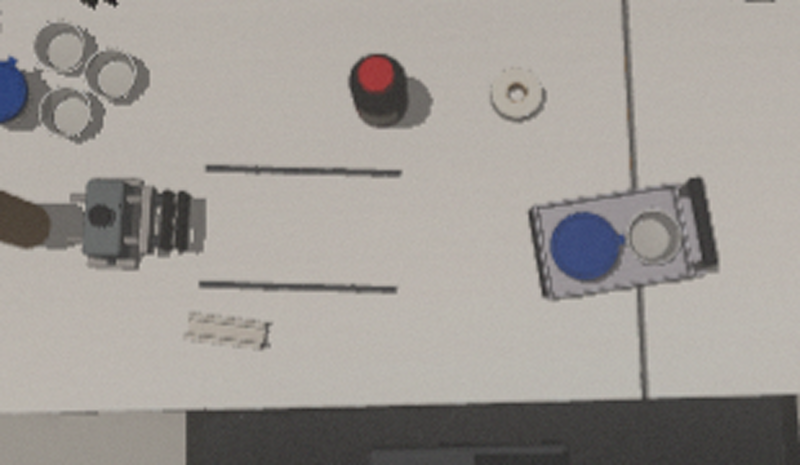

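View pics/s.png

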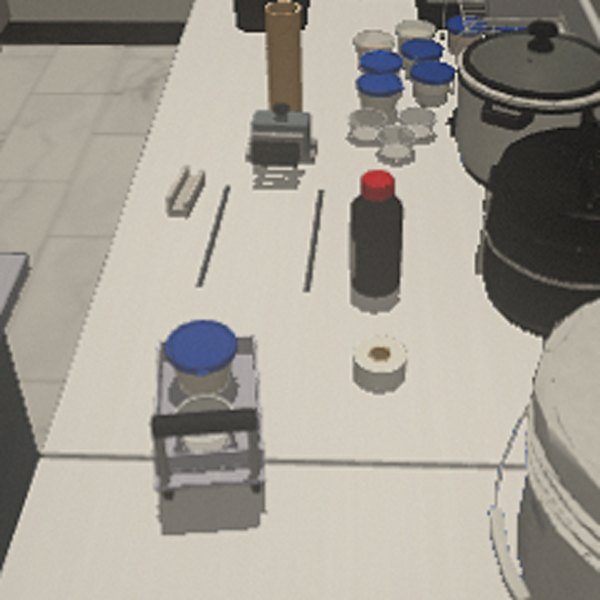

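The top view shows the caddy at the right, heading left (+y), with the tape lines at about px (170-245, 195) and (167-243, 241) and the block at the left. Next I measure the lines and the caddy accurately.

```bash
cat >> h.py <<'E'
def blob(g,x0,x1,y0,y1,th):
    m=(g[y0:y1,x0:x1]<th).astype(np.uint8); n,l,s,_=cv2.connectedComponentsWithStats(m,connectivity=8)
    i=1+np.argmax(s[1:,4]); ys,xs=np.nonzero(l==i); return np.c_[xs+x0,ys+y0].astype(float)
def axis(W):
    c=W.mean(0); u=np.linalg.svd(W-c)[2][0]; t=(W-c)@u
    return c+u*(t.min()+t.max())/2,u,t.max()-t.min()
E
python3 - <<'E'
from h import *
c=shot('top'); g=cv2.cvtColor(c['frame'],cv2.COLOR_RGB2GRAY)
for nm,b,z in (('far',(166,250,190,202,110),0),('near',(163,248,236,246,110),0),('bar',(350,372,196,238,70),.13)):
    p=blob(g,*b); W=np.array([onz(c,q,z)[:2] for q in p]); m,u,L=axis(W)
    print(nm,len(p),p.min(0),p.max(0),m.round(4),u.round(4),round(L,4),'ang',np.degrees(np.arctan2(u[1],u[0])).round(2))
cs=shot('side'); gs=cv2.cvtColor(cs['frame'],cv2.COLOR_RGB2GRAY)
for nm,b in (('nearS',(216,233,160,208,120)),('farS',(260,271,164,210,120))):
    p=blob(gs,*b); W=np.array([onz(cs,q,0)[:2] for q in p]); m,u,L=axis(W)
    print(nm,len(p),p.min(0),p.max(0),m.round(4),u.round(4),round(L,4),'ang',np.degrees(np.arctan2(u[1],u[0])).round(2))
p=blob(gs,195,250,240,266,60);W=np.array([onz(cs,q,.12)[:2] for q in p]); print('barS',p.min(0),p.max(0),axis(W))
for i in range(2):
  for cam in ('top','side'):
    c=shot(cam); look(c,['caddy','rear_axle','caddy_nose','caddy_tail','caddy_grip'])
E
```

```text
far 141 [170. 194.] [244. 197.] [0.5478 0.2033] [0.0553 0.9985] 0.2349 ang 86.83
near 132 [167. 239.] [242. 242.] [0.4063 0.2123] [0.0554 0.9985] 0.2345 ang 86.83
bar 180 [356. 199.] [367. 232.] [ 0.4569 -0.2547] [-0.9919 -0.1273] 0.0967 ang -172.68
nearS 72 [219. 165.] [231. 204.] [0.4036 0.2071] [0.0543 0.9985] 0.2327 ang 86.88
farS 77 [262. 166.] [268. 206.] [0.545  0.2022] [-0.0526 -0.9986] 0.2357 ang -93.02
barS [221. 262.] [225. 262.] (array([ 0.4615158 , -0.26724992]), array([0.99949001, 0.03193314]), np.float64(0.00937807437333016))
caddy 0.89 [329.2 226.9] [ 0.4384 -0.178 ]
rear_axle 0.8 [351.8 219.6] [ 0.4579 -0.2472]
caddy_nose 0.7 [296.6 228.6] [ 0.4317 -0.0728]
caddy_tail 0.83 [360.5 216.9] [ 0.4621 -0.2683]
caddy_grip 0.72 [359.5 217.8] [ 0.4512 -0.2499]
caddy_grip 0.27 [235.6 168.8] [0.6056 0.105 ]
caddy 0.6 [226.1 268.8] [ 0.451  -0.1842]
rear_axle 0.71 [226.2 282.7] [ 0.4589 -0.2425]
caddy_nose 0.64 [226.5 226.6] [ 0.4416 -0.0653]
caddy_nose 0.48 [251.8 137.3] [0.4828 0.4563]
caddy_tail 0.72 [224.9 281.7] [ 0.4603 -0.2644]
caddy_grip 0.97 [220.9 259.7] [ 0.4557 -0.2603]
caddy 0.76 [328.3 223.4] [ 0.4495 -0.1757]
rear_axle 0.63 [352.2 218.4] [ 0.4616 -0.2487]
rear_axle 0.55 [326.4 223.2] [ 0.4488 -0.1679]
caddy_nose 0.71 [297.  229.6] [ 0.4287 -0.0738]
caddy_tail 0.83 [362.8 218.4] [ 0.4573 -0.275 ]
caddy_grip 0.84 [361.3 215.7] [ 0.4571 -0.2555]
caddy 0.97 [224.8 265.3] [ 0.446  -0.1719]
rear_axle 0.69 [225.7 282.8] [ 0.4576 -0.2429]
caddy_nose 0.91 [226.2 224.8] [ 0.4399 -0.0576]
caddy_tail 0.7 [225.6 281.1] [ 0.4618 -0.2625]
caddy_grip 0.59 [218.5 257.8] [ 0.4493 -0.2545]
```

Dock origin is about (0.476, 0.211) with heading 86.85°. The bar is at (0.457, -0.255) and the caddy heads 97.3°. Moving above the bar now.

>>> apply_moves(commands=[{"linear": [0.1, 0.14, 0], "rot": [0, 0, -0.015], "grip": -1}, {"linear": [0.2, 0.28, 0], "rot": [0, 0, -0.03], "grip": -1}, {"linear": [0.3, 0.42, 0], "rot": [0, 0, -0.045], "grip": -1}, {"linear": [0.4, 0.56, 0], "rot": [0, 0, -0.06], "grip": -1}, {"linear": [0.5, 0.7, 0], "rot": [0, 0, -0.075], "grip": -1}, {"linear": [0.6, 0.84, 0], "rot": [0, 0, -0.088], "grip": -1}, {"linear": [0.67, 0.95, 0], "rot": [0, 0, -0.088], "grip": -1}, {"linear": [0.707, 1.0, 0], "rot": [0, 0, -0.088], "grip": -1}, {"linear": [0.707, 1.0, 0], "rot": [0, 0, -0.088], "grip": -1}, {"linear": [0.707, 1.0, 0], "rot": [0, 0, -0.088], "grip": -1}])

```text
time: 3.7
ee_pos: [0.4569, -0.2754, 0.2396]
eef_rot: [0.998, 0.063, -0.0, 0.0]
ft_force: [0.0, -0.1, -0.4]
width: 0.0868
```

>>> apply_moves(commands=[{"linear": [0, 0.068, -0.08], "grip": -1}, {"linear": [0, 0.068, -0.18], "grip": -1}, {"linear": [0, 0.068, -0.28], "grip": -1}, {"linear": [0, 0.068, -0.36], "grip": -1}, {"linear": [0, 0.068, -0.405], "grip": -1}, {"linear": [0, 0.068, -0.405], "grip": -1}, {"linear": [0, 0.068, -0.405], "grip": -1}])

```text
validation failed for argument at $.co...
```

```bash
python3 - <<'E'
from h import *
s=r.read_state(); print(s['time'],s['ee_pos'],s['ft_force'])
a=shot('top')['frame'][180:260,280:400]; b=shot('side')['frame'][200:320,160:280]
o=np.hstack([cv2.resize(a,(480,320)),cv2.resize(b,(320,320))]); cv2.imwrite('pics/g1.png',o[:,:,::-1])
E
```

```text
3.7 [ 0.45688157 -0.27542631  0.23963411] [ 0.02877984 -0.09175091 -0.39303638]
```

View pics/g1.png

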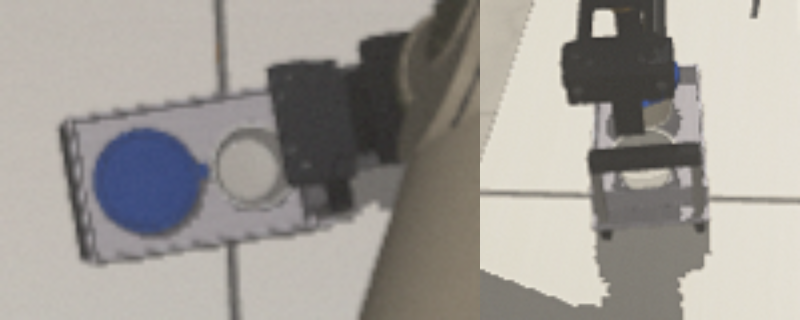

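The move was refused because the rows lacked "rot". The picture shows the gripper still above, lined up with the bar (side-crop bar at about (645,157)). Repeating with "rot".

>>> apply_moves(commands=[{"linear": [0, 0.068, -0.08], "rot": [0, 0, 0], "grip": -1}, {"linear": [0, 0.068, -0.18], "rot": [0, 0, 0], "grip": -1}, {"linear": [0, 0.068, -0.28], "rot": [0, 0, 0], "grip": -1}, {"linear": [0, 0.068, -0.36], "rot": [0, 0, 0], "grip": -1}, {"linear": [0, 0.068, -0.405], "rot": [0, 0, 0], "grip": -1}, {"linear": [0, 0.068, -0.405], "rot": [0, 0, 0], "grip": -1}, {"linear": [0, 0.068, -0.405], "rot": [0, 0, 0], "grip": -1}])

```text
time: 4.5
ee_pos: [0.4573, -0.2553, 0.1189]
eef_rot: [0.998, 0.063, 0.0, 0.0]
ft_force: [0.7, -0.3, 1.0]
width: 0.087
```

```bash
python3 - <<'E'
from h import *
s=r.read_state(); print(s['time'],s['ee_pos'],s['ft_force'])
a=shot('top')['frame'][180:260,280:400]; b=shot('side')['frame'][200:320,160:280]
o=np.hstack([cv2.resize(a,(480,320)),cv2.resize(b,(320,320))]); cv2.imwrite('pics/g2.png',o[:,:,::-1])
E
```

```text
4.5 [ 0.45733922 -0.25530875  0.11892404] [ 0.73720932 -0.30324795  0.95712197]
```

View pics/g2.png

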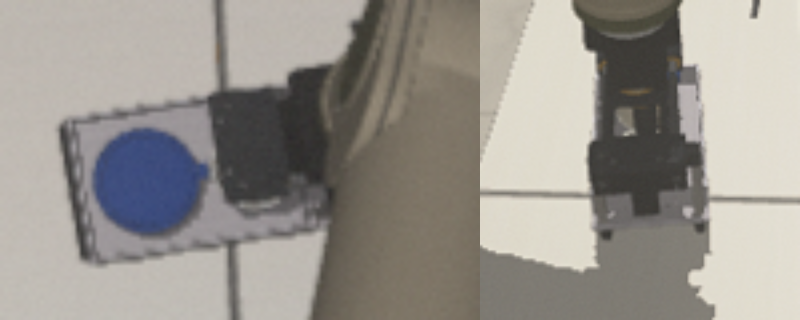

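The fingers straddle the bar, centred at about column 647 on a bar spanning 590-700. Closing.

>>> apply_moves(commands=[{"linear": [0, 0, 0], "rot": [0, 0, 0], "grip": 1}, {"linear": [0, 0, 0], "rot": [0, 0, 0], "grip": 1}, {"linear": [0, 0, 0], "rot": [0, 0, 0], "grip": 1}, {"linear": [0, 0, 0], "rot": [0, 0, 0], "grip": 1}, {"linear": [0, 0, 0], "rot": [0, 0, 0], "grip": 1}, {"linear": [0, 0, 0], "rot": [0, 0, 0], "grip": 1}, {"linear": [0, 0, 0], "rot": [0, 0, 0], "grip": 1}, {"linear": [0, 0, 0], "rot": [0, 0, 0], "grip": 1}], newtons=35)

```text
time: 5.4
ee_pos: [0.4571, -0.2546, 0.1181]
eef_rot: [0.998, 0.063, -0.0, 0.0]
ft_force: [0.2, 0.1, 0.4]
width: 0.031
```

```bash
cat > fit.py <<'E'
from h import *
U=np.array([np.cos(np.radians(86.85)),np.sin(np.radians(86.85))]); V=np.array([-U[1],U[0]]); O=np.array([.476,.211])
def dk(p): d=np.asarray(p)-O; return d@U,d@V
def pose(save=None):
    s=r.read_state(); q=s['eef_rot']; x,y,z,w=q
    jy=np.array([2*(x*y-w*z),1-2*(x*x+z*z)]); h=jy/np.linalg.norm(jy)
    if h[1]<0:h=-h
    p=s['ee_pos'][:2]
    print('t',round(s['time'],2),'bar',np.r_[dk(p)].round(4),'axle',np.r_[dk(p+.015*h)].round(4),'nose',np.r_[dk(p+.185*h)].round(4),'yaw',np.degrees(np.arctan2(h[1],h[0])).round(2)-86.85,'f along/left',round(s['ft_force'][:2]@U,2),round(s['ft_force'][:2]@V,2),'fz',s['ft_force'][2].round(2),'w',round(s['width'],4),'T',s['torque'].round(2))
E
python3 -c "
from fit import *
pose(); c=shot('top'); look(c,['caddy_nose','deli_cup'])
c=shot('side','f1.png'); look(c,['caddy_nose','deli_cup'])"
```

```text
t 5.4 bar [-0.4659 -0.0067] axle [-0.4512 -0.004 ] nose [-0.284   0.0266] yaw 10.39 f along/left 0.15 -0.18 fz 0.36 w 0.031 T [-0.04  0.01  0.  ]
caddy_nose 0.68 [297.3 228.9] [ 0.4308 -0.0748]
deli_cup 0.69 [311.7 227.1] [ 0.4352 -0.1188]
caddy_nose 0.84 [224.6 227.3] [ 0.4365 -0.0684]
caddy_nose 0.71 [225.2 281.3] [ 0.4609 -0.2632]
```

>>> apply_moves(commands=[{"linear": [0, 0, 0], "rot": [0, 0, 0], "grip": 1}, {"linear": [0, 0, 0], "rot": [0, 0, 0], "grip": 1}, {"linear": [0, 0, 0], "rot": [0, 0, 0], "grip": 1}, {"linear": [0, 0, 0], "rot": [0, 0, 0], "grip": 1}, {"linear": [0, 0, 0], "rot": [0, 0, 0], "grip": 1}])

```text
time: 6.2
ee_pos: [0.4571, -0.2546, 0.1181]
eef_rot: [0.998, 0.063, 0.0, 0.0]
ft_force: [-0.6, -1.0, -0.4]
width: 0.0155
```

Gripped (width 15.5 mm). Pushing 80 mm straight along the caddy's heading.

>>> apply_moves(commands=[{"linear": [-0.001, 0.007, 0], "rot": [0, 0, 0], "grip": 1}, {"linear": [-0.0025, 0.02, 0], "rot": [0, 0, 0], "grip": 1}, {"linear": [-0.0048, 0.038, 0], "rot": [0, 0, 0], "grip": 1}, {"linear": [-0.0071, 0.056, 0], "rot": [0, 0, 0], "grip": 1}, {"linear": [-0.0095, 0.075, 0], "rot": [0, 0, 0], "grip": 1}, {"linear": [-0.012, 0.095, 0], "rot": [0, 0, 0], "grip": 1}, {"linear": [-0.0146, 0.115, 0], "rot": [0, 0, 0], "grip": 1}, {"linear": [-0.0171, 0.135, 0], "rot": [0, 0, 0], "grip": 1}, {"linear": [-0.0197, 0.155, 0], "rot": [0, 0, 0], "grip": 1}, {"linear": [-0.0222, 0.175, 0], "rot": [0, 0, 0], "grip": 1}, {"linear": [-0.0248, 0.195, 0], "rot": [0, 0, 0], "grip": 1}, {"linear": [-0.0273, 0.215, 0], "rot": [0, 0, 0], "grip": 1}, {"linear": [-0.0298, 0.235, 0], "rot": [0, 0, 0], "grip": 1}, {"linear": [-0.032, 0.252, 0], "rot": [0, 0, 0], "grip": 1}, {"linear": [-0.0333, 0.262, 0], "rot": [0, 0, 0], "grip": 1}, {"linear": [-0.0336, 0.265, 0], "rot": [0, 0, 0], "grip": 1}, {"linear": [-0.0336, 0.265, 0], "rot": [0, 0, 0], "grip": 1}, {"linear": [-0.0336, 0.265, 0], "rot": [0, 0, 0], "grip": 1}])

```text
time: 8.0
ee_pos: [0.447, -0.1748, 0.118]
eef_rot: [0.998, 0.063, -0.0, -0.0]
ft_force: [-2.1, -0.2, 2.0]
width: 0.0156
```

```bash
python3 - <<'E'
from fit import *
pose(); c=shot('top'); a=c['frame'][175:275,220:380]; look(c,['caddy_nose','deli_cup','castor_left','castor_right'] if 0 else ['caddy_nose','deli_cup'])
c=shot('side'); b=c['frame'][180:300,160:280]; look(c,['caddy_nose','caddy_tail'])
o=np.hstack([cv2.resize(a,(480,300)),cv2.resize(b,(300,300))]); cv2.imwrite('pics/g3.png',o[:,:,::-1])
E
```

```text
t 8.0 bar [-0.3869  0.0078] axle [-0.3721  0.0105] nose [-0.2049  0.0411] yaw 10.39 f along/left -0.34 2.13 fz 2.0 w 0.0156 T [0.13 0.29 0.01]
caddy_nose 0.58 [270.9 231.4] [0.4253 0.0053]
caddy_nose 0.72 [225.5 207.6] [0.4288 0.0197]
caddy_tail 0.94 [222.7 257.6] [ 0.4452 -0.185 ]
caddy_tail 0.58 [219.7 235. ] [ 0.4264 -0.1004]
```

View pics/g3.png

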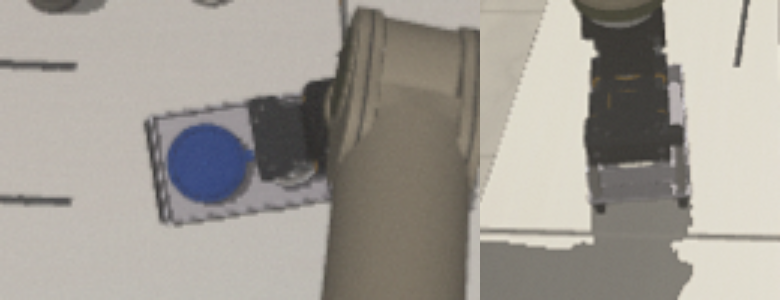

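Caddy nose seen where expected, so no slip in the grip; 80 mm of straight rolling puts the castors straight with origin x at about -0.30. Planning the steer path.

```bash
cat > plan.py <<'E'
from fit import *
import sys
def plan(a,th,xe,n,k,corr=0):
    # axle start a (dock), heading th, end x xe; n rows in all, k rows a call
    L=xe-a[0]; x=np.linspace(0,1,n+1)
    s=np.tan(th)*L; y0=a[1]
    t=x; H=y0*(2*t**3-3*t**2+1)+s*(t**3-2*t**2+t); dH=(y0*(6*t**2-6*t)+s*(3*t**2-4*t+1))/L
    T=np.arctan(dH); bx=a[0]+L*t-.015*np.cos(T); by=H-.015*np.sin(T)
    W=np.outer(bx,U)+np.outer(by,V)
    for c in range(0,n,k):
        print([ '{"linear":[%.4f,%.4f,0],"rot":[0,0,%.4f],"grip":1}'%(*((W[i]-W[c])/.3),(T[i]-T[c])/np.pi) for i in range(c+1,min(c+k,n)+1)])
E
python3 -c "
from plan import *
plan((-.3721,.0105),np.radians(10.39),-.155,38,19)" | tr -d "'"
```

```text
[{"linear":[-0.0035,0.0190,0],"rot":[0,0,-0.0082],"grip":1}, {"linear":[-0.0064,0.0381,0],"rot":[0,0,-0.0160],"grip":1}, {"linear":[-0.0088,0.0572,0],"rot":[0,0,-0.0235],"grip":1}, {"linear":[-0.0107,0.0762,0],"rot":[0,0,-0.0308],"grip":1}, {"linear":[-0.0122,0.0953,0],"rot":[0,0,-0.0376],"grip":1}, {"linear":[-0.0131,0.1144,0],"rot":[0,0,-0.0441],"grip":1}, {"linear":[-0.0137,0.1335,0],"rot":[0,0,-0.0503],"grip":1}, {"linear":[-0.0138,0.1525,0],"rot":[0,0,-0.0561],"grip":1}, {"linear":[-0.0135,0.1716,0],"rot":[0,0,-0.0615],"grip":1}, {"linear":[-0.0129,0.1906,0],"rot":[0,0,-0.0666],"grip":1}, {"linear":[-0.0119,0.2097,0],"rot":[0,0,-0.0713],"grip":1}, {"linear":[-0.0106,0.2287,0],"rot":[0,0,-0.0756],"grip":1}, {"linear":[-0.0090,0.2477,0],"rot":[0,0,-0.0795],"grip":1}, {"linear":[-0.0071,0.2667,0],"rot":[0,0,-0.0830],"grip":1}, {"linear":[-0.0049,0.2857,0],"rot":[0,0,-0.0862],"grip":1}, {"linear":[-0.0025,0.3047,0],"rot":[0,0,-0.0890],"grip":1}, {"linear":[0.0001,0.3237,0],"rot":[0,0,-0.0915],"grip":1}, {"linear":[0.0029,0.3426,0],"rot":[0,0,-0.0935],"grip":1}, {"linear":[0.0059,0.3
[... 448 characters left out ...]
1}, {"linear":[0.0274,0.1511,0],"rot":[0,0,-0.0004],"grip":1}, {"linear":[0.0309,0.1699,0],"rot":[0,0,0.0012],"grip":1}, {"linear":[0.0344,0.1888,0],"rot":[0,0,0.0031],"grip":1}, {"linear":[0.0378,0.2076,0],"rot":[0,0,0.0055],"grip":1}, {"linear":[0.0411,0.2265,0],"rot":[0,0,0.0082],"grip":1}, {"linear":[0.0443,0.2453,0],"rot":[0,0,0.0112],"grip":1}, {"linear":[0.0473,0.2642,0],"rot":[0,0,0.0147],"grip":1}, {"linear":[0.0502,0.2831,0],"rot":[0,0,0.0185],"grip":1}, {"linear":[0.0529,0.3020,0],"rot":[0,0,0.0227],"grip":1}, {"linear":[0.0554,0.3209,0],"rot":[0,0,0.0272],"grip":1}, {"linear":[0.0577,0.3398,0],"rot":[0,0,0.0322],"grip":1}, {"linear":[0.0598,0.3587,0],"rot":[0,0,0.0375],"grip":1}]
```

>>> apply_moves(commands=[{"linear": [-0.0035, 0.019, 0], "rot": [0, 0, -0.008], "grip": 1}, {"linear": [-0.0064, 0.038, 0], "rot": [0, 0, -0.016], "grip": 1}, {"linear": [-0.0088, 0.057, 0], "rot": [0, 0, -0.0235], "grip": 1}, {"linear": [-0.0107, 0.076, 0], "rot": [0, 0, -0.031], "grip": 1}, {"linear": [-0.0122, 0.095, 0], "rot": [0, 0, -0.0376], "grip": 1}, {"linear": [-0.0131, 0.114, 0], "rot": [0, 0, -0.044], "grip": 1}, {"linear": [-0.0137, 0.1335, 0], "rot": [0, 0, -0.05], "grip": 1}, {"linear": [-0.0138, 0.1525, 0], "rot": [0, 0, -0.056], "grip": 1}, {"linear": [-0.0135, 0.1716, 0], "rot": [0, 0, -0.0615], "grip": 1}, {"linear": [-0.0129, 0.1906, 0], "rot": [0, 0, -0.0666], "grip": 1}, {"linear": [-0.0119, 0.2097, 0], "rot": [0, 0, -0.0713], "grip": 1}, {"linear": [-0.0106, 0.2287, 0], "rot": [0, 0, -0.0756], "grip": 1}, {"linear": [-0.009, 0.2477, 0], "rot": [0, 0, -0.0795], "grip": 1}, {"linear": [-0.0071, 0.2667, 0], "rot": [0, 0, -0.083], "grip": 1}, {"linear": [-0.0049, 0.2857, 0], "rot": [0, 0, -0.0862], "grip": 1}, {"linear": [-0.0025, 0.3047, 0], "rot": [0, 0, -0.089], "grip": 1}, {"linear": [0.0001, 0.3237, 0], "rot": [0, 0, -0.0915], "grip": 1}, {"linear": [0.0029, 0.3426, 0], "rot": [0, 0, -0.0935], "grip": 1}, {"linear": [0.0059, 0.3616, 0], "rot": [0, 0, -0.0952], "grip": 1}])

```text
time: 10.2
ee_pos: [0.4489, -0.0662, 0.1181]
eef_rot: [0.996, -0.087, 0.0, 0.0]
ft_force: [0.2, -2.7, 1.2]
width: 0.0153
```

```bash
python3 - <<'E'
from fit import *
pose()
for n in ('top','side'):
    c=shot(n); f=c['frame']; a=f[150:270,150:350] if n=='top' else f[110:290,160:310]
    b=cv2.resize(a,(480,288) if n=='top' else (240,288)); o=b if n=='top' else np.hstack([o,b])
    for d in r.spot_point('caddy_nose',c)[:2]: print(n,round(d['p'],2),np.r_[dk(onz(c,d['location'],.045)[:2])].round(4))
cv2.imwrite('pics/g4.png',o[:,:,::-1])
E
```

```text
t 10.2 bar [-0.2782  0.0118] axle [-0.2633  0.01  ] nose [-0.0945 -0.01  ] yaw -6.780000000000001 f along/left -2.65 -0.34 fz 1.24 w 0.0153 T [-0.47  0.33  0.04]
top 0.76 [-0.0895 -0.0025]
top 0.16 [-0.2639 -0.1587]
side 0.81 [-0.087 -0.009]
```

View pics/g4.png

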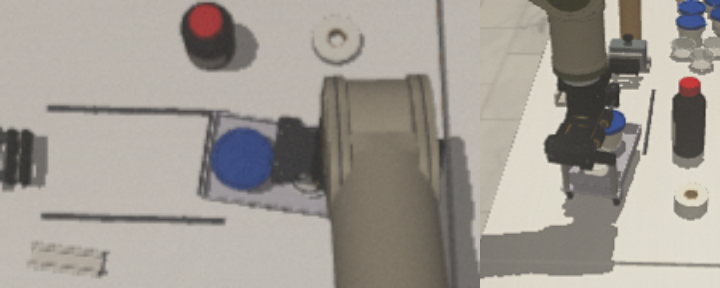

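The caddy is between the line ends, heading slightly right, nose strip from (212,112) to (205,195) in the crop, cups upright. Checking its true yaw from the nose strip before continuing.

```bash
cat >> fit.py <<'E'
def nose(c,x0,x1,y0,y1,th=75,z=.057):
    g=cv2.cvtColor(c['frame'],cv2.COLOR_RGB2GRAY); p=blob(g,x0,x1,y0,y1,th)
    D=np.array([dk(onz(c,q,z)[:2]) for q in p]); m,u,L=axis(D)
    if u[1]<0:u=-u
    print('nose strip',len(p),p.min(0),p.max(0),m.round(4),'len',round(L,4),'yaw',np.degrees(np.arctan2(-u[0],u[1])).round(2))
E
python3 - <<'E'
from fit import *
c=shot('top'); g=cv2.cvtColor(c['frame'],cv2.COLOR_RGB2GRAY); print(g[198:232:4,230:246])
for th in(80,95,110): nose(c,232,244,199,236,th)
E
```

```text
[[163 163 164 157 128 126 118  66  87 103  87  95 107 108 100 100]
 [183 183 182 182 185 174 126  96 147  89 114 157 156 158 155 157]
 [184 181 185 185 182 155  79 113  81 111 154 133  90  72  72  71]
 [184 186 183 183 166  77  84 122  90  81  76  71  79  78  76  76]
 [183 186 185 176 131  88 133  76  79  75  76  77  78  81  78  78]
 [183 183 186 168  79  94  95  88  77  75  69  78  79  76  77  81]
 [185 188 171  98  97 148  87 112 148 113  73  72  75  77  78  78]
 [185 183 158  82 117  79  98 112 154 153 155 146 114  92  70  72]
 [185 168  86  86 115  95 111 146 155 154 156 157 154 154 156 155]]
nose strip 79 [237. 206.] [243. 225.] [-0.1164 -0.0053] len 0.0578 yaw 1.19
nose strip 158 [232. 203.] [243. 230.] [-0.1094 -0.0003] len 0.0833 yaw -6.86
nose strip 196 [232. 199.] [243. 231.] [-0.1086 -0.0061] len 0.099 yaw -4.76
```

```bash
cat >> fit.py <<'E'
def edge(c,x0,x1,y0,y1,z=.055,th=150):
    g=cv2.cvtColor(c['frame'],cv2.COLOR_RGB2GRAY).astype(float); P=[]
    for y in range(y0,y1):
        r_=g[y,x0:x1]; i=int(np.argmax(r_<th))
        if i>0: P.append((x0+i-1+(r_[i-1]-th)/(r_[i-1]-r_[i]),y))
    D=np.array([dk(onz(c,q,z)[:2]) for q in P])
    for _ in range(4):
        k=np.polyfit(D[:,1],D[:,0],1); e=np.abs(D[:,0]-np.polyval(k,D[:,1])); D=D[e<=max(.003,2*np.median(e))]
    print('edge n',len(D),'y',D[:,1].min().round(4),D[:,1].max().round(4),'mid',D[:,1].mean().round(4),'x at 0',k[1].round(4),'yaw',-np.degrees(np.arctan(k[0])).round(2))
E
python3 - <<'E'
from fit import *
c=shot('top')
edge(c,222,244,194,238)
E
```

```text
edge n 28 y -0.0555 0.0272 mid -0.014 x at 0 -0.0933 yaw -6.46
```

```bash
cat >> fit.py <<'E'
def sides(c,x0,x1,yt,yb,th=172):
    "scan from outside (rows yt down, yb up) to the tray's sides, dock coordinates"
    g=cv2.cvtColor(c['frame'],cv2.COLOR_RGB2GRAY).astype(float)
    for nm,y0,st,z in(('left',yt,1,.066),('right',yb,-1,.066),('right_low',yb,-1,.037)):
        P=[]
        for x in range(x0,x1):
            y=y0
            while g[y,x]>th: y+=st
            P.append((x,y-st*(th-g[y,x])/(g[y-st,x]-g[y,x])))
        D=np.array([dk(onz(c,q,z)[:2]) for q in P]); k=np.polyfit(D[:,0],D[:,1],1)
        res=np.std(D[:,1]-np.polyval(k,D[:,0])); print(nm,'x %.4f y %.4f slope deg %.2f res %.4f'%(*D.mean(0),np.degrees(k[0]),res))
E
python3 - <<'E'
from fit import *
c=shot('top'); g=cv2.cvtColor(c['frame'],cv2.COLOR_RGB2GRAY)
print(g[194:206,255]); print(g[226:242,255])
sides(c,249,268,188,243)
E
```

```text
[182 181 182 175 150 122 118 153 153 140  77  75]
[ 72  75  74  93 118 155 155 149 128  95 131 186 186 184 186 185]
left x -0.1664 y -0.0597 slope deg -3.24 res 0.0017
right x -0.1698 y 0.0585 slope deg -6.37 res 0.0007
right_low x -0.1695 y 0.0563 slope deg -6.37 res 0.0007
```

Yaw (-6.4°) and centreline (about -1 mm) agree with the tool-derived pose, so no slip. Continuing the path.

>>> apply_moves(commands=[{"linear": [0.0031, 0.0189, 0], "rot": [0, 0, -0.0013], "grip": 1}, {"linear": [0.0064, 0.0378, 0], "rot": [0, 0, -0.0023], "grip": 1}, {"linear": [0.0098, 0.0567, 0], "rot": [0, 0, -0.0029], "grip": 1}, {"linear": [0.0132, 0.0756, 0], "rot": [0, 0, -0.0031], "grip": 1}, {"linear": [0.0167, 0.0945, 0], "rot": [0, 0, -0.003], "grip": 1}, {"linear": [0.0203, 0.1134, 0], "rot": [0, 0, -0.0025], "grip": 1}, {"linear": [0.0238, 0.1322, 0], "rot": [0, 0, -0.0017], "grip": 1}, {"linear": [0.0274, 0.1511, 0], "rot": [0, 0, -0.0004], "grip": 1}, {"linear": [0.0309, 0.17, 0], "rot": [0, 0, 0.0012], "grip": 1}, {"linear": [0.0344, 0.1888, 0], "rot": [0, 0, 0.0031], "grip": 1}, {"linear": [0.0378, 0.2076, 0], "rot": [0, 0, 0.0055], "grip": 1}, {"linear": [0.0411, 0.2265, 0], "rot": [0, 0, 0.0082], "grip": 1}, {"linear": [0.0443, 0.2453, 0], "rot": [0, 0, 0.0112], "grip": 1}, {"linear": [0.0473, 0.2642, 0], "rot": [0, 0, 0.0147], "grip": 1}, {"linear": [0.0502, 0.2831, 0], "rot": [0, 0, 0.0185], "grip": 1}, {"linear": [0.0529, 0.302, 0], "rot": [0, 0, 0.0227], "grip": 1}, {"linear": [0.0554, 0.321, 0], "rot": [0, 0, 0.0272], "grip": 1}, {"linear": [0.0577, 0.34, 0], "rot": [0, 0, 0.0322], "grip": 1}, {"linear": [0.0598, 0.3587, 0], "rot": [0, 0, 0.0375], "grip": 1}])

```text
time: 12.45
ee_pos: [0.4669, 0.0415, 0.1181]
eef_rot: [1.0, -0.027, 0.0, 0.0]
ft_force: [1.1, -1.9, -0.2]
width: 0.0155
```

```bash
python3 - <<'E'
from fit import *
pose()
c=shot('top'); a=c['frame'][180:255,140:310]
cv2.imwrite('pics/g5.png',cv2.resize(a,(800,353))[:,:,::-1])
for d in r.spot_point('caddy_nose',c)[:2]: print(round(d['p'],2),np.r_[dk(onz(c,d['location'],.045)[:2])].round(4))
E
```

```text
t 12.45 bar [-0.1698 -0.0002] axle [-0.1548 -0.0002] nose [0.0152 0.    ] yaw 0.0800000000000125 f along/left -1.8 -1.15 fz -0.18 w 0.0155 T [-0.45 -0.12 -0.11]
0.59 [ 0.0193 -0.004 ]
```

View pics/g5.png

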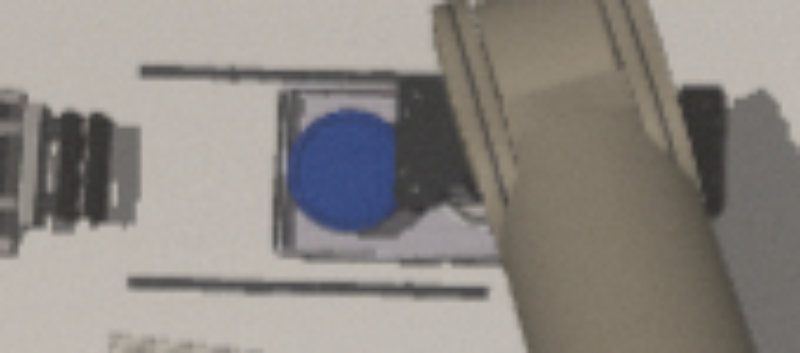

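The caddy stands centred and straight between the lines (front edge at col ~280; row mid 171, or 180 after parallax, against 180 for the lines). The buffer's face is at col ~110. Estimating its position and continuing straight.

```bash
python3 - <<'E'
from fit import *
c=shot('top'); g=cv2.cvtColor(c['frame'],cv2.COLOR_RGB2GRAY)
print(g[216,145:206])
for px in (162,163,164,165): print(px,[np.r_[dk(onz(c,(px,216),z)[:2])].round(4).tolist() for z in(.061,.046)])
for d in r.spot_point('buffer_middle',c)[:2]: print(d['p'],d['location'])
print(U/.3*.001)
E
```

```text
[143 141 136  67  80 131 104  75  56  56  55  68 104  65  53  54  53  63
  93 108 108 109 107 110 125 184 184 185 186 184 182 185 185 184 185 186
 183 184 184 184 185 184 183 183 185 185 183 184 186 182 184 185 170  76
  85  86  77  71  80  78  76]
162 [[0.122, 0.0036], [0.1252, 0.0019]]
163 [[0.119, 0.0035], [0.1221, 0.0018]]
164 [[0.1159, 0.0035], [0.119, 0.0018]]
165 [[0.1129, 0.0034], [0.116, 0.0017]]
0.81 [171.3, 218.8]
[0.00018317 0.0033283 ]
```

>>> apply_moves(commands=[{"linear": [0.0005, 0.01, 0], "rot": [0, 0, 0], "grip": 1}, {"linear": [0.0013, 0.023, 0], "rot": [0, 0, 0], "grip": 1}, {"linear": [0.002, 0.036, 0], "rot": [0, 0, 0], "grip": 1}, {"linear": [0.0028, 0.05, 0], "rot": [0, 0, 0], "grip": 1}, {"linear": [0.0035, 0.063, 0], "rot": [0, 0, 0], "grip": 1}, {"linear": [0.0042, 0.076, 0], "rot": [0, 0, 0], "grip": 1}, {"linear": [0.005, 0.09, 0], "rot": [0, 0, 0], "grip": 1}, {"linear": [0.0057, 0.103, 0], "rot": [0, 0, 0], "grip": 1}, {"linear": [0.0064, 0.116, 0], "rot": [0, 0, 0], "grip": 1}, {"linear": [0.0072, 0.13, 0], "rot": [0, 0, 0], "grip": 1}, {"linear": [0.0079, 0.143, 0], "rot": [0, 0, 0], "grip": 1}, {"linear": [0.0083, 0.15, 0], "rot": [0, 0, 0], "grip": 1}, {"linear": [0.0083, 0.15, 0], "rot": [0, 0, 0], "grip": 1}])

```text
time: 13.95
ee_pos: [0.4692, 0.0867, 0.1181]
eef_rot: [1.0, -0.027, 0.0, -0.0]
ft_force: [1.4, 0.5, 0.2]
width: 0.0156
```

```bash
python3 -c "
from fit import *
pose()"
```

```text
t 13.95 bar [-1.245e-01 -1.000e-04] axle [-0.1095 -0.    ] nose [0.0605 0.0001] yaw 0.04000000000000625 f along/left 0.58 -1.33 fz 0.21 w 0.0156 T [ 0.27 -0.2   0.05]
```

Face appears near x 0.12. Going 35 mm further (nose ~0.096), then feeling in 5 mm chunks.

>>> apply_moves(commands=[{"linear": [0.0005, 0.008, 0], "rot": [0, 0, 0], "grip": 1}, {"linear": [0.001, 0.018, 0], "rot": [0, 0, 0], "grip": 1}, {"linear": [0.0016, 0.029, 0], "rot": [0, 0, 0], "grip": 1}, {"linear": [0.0022, 0.04, 0], "rot": [0, 0, 0], "grip": 1}, {"linear": [0.0028, 0.051, 0], "rot": [0, 0, 0], "grip": 1}, {"linear": [0.0034, 0.062, 0], "rot": [0, 0, 0], "grip": 1}, {"linear": [0.004, 0.073, 0], "rot": [0, 0, 0], "grip": 1}, {"linear": [0.0046, 0.083, 0], "rot": [0, 0, 0], "grip": 1}, {"linear": [0.0051, 0.092, 0], "rot": [0, 0, 0], "grip": 1}, {"linear": [0.0056, 0.101, 0], "rot": [0, 0, 0], "grip": 1}, {"linear": [0.006, 0.109, 0], "rot": [0, 0, 0], "grip": 1}, {"linear": [0.0064, 0.116, 0], "rot": [0, 0, 0], "grip": 1}, {"linear": [0.0064, 0.116, 0], "rot": [0, 0, 0], "grip": 1}])

```text
time: 15.25
ee_pos: [0.4711, 0.1213, 0.1181]
eef_rot: [1.0, -0.027, -0.0, -0.0]
ft_force: [0.2, 0.3, 0.7]
width: 0.0159
```

```bash
python3 - <<'E'
from fit import *
pose()
c=shot('top'); g=cv2.cvtColor(c['frame'],cv2.COLOR_RGB2GRAY); print(g[216,155:190])
c=shot('side');a=c['frame'][110:210,190:290]; cv2.imwrite('pics/g6.png',np.hstack([cv2.resize(a,(400,400)),cv2.resize(shot('top')['frame'][180:255,140:215],(400,400))])[:,:,::-1])
E
```

```text
t 15.25 bar [-0.0898 -0.    ] axle [-0.0748 -0.    ] nose [0.0952 0.0001] yaw 0.030000000000001137 f along/left 0.29 -0.15 fz 0.69 w 0.0159 T [0.04 0.04 0.06]
[ 52  70 104  63  57  54  50  57  90 109 107 107 108 109 123 181 173  89
 122  73  72  71  78  77  76  78  77  79  78  75  74  76  79  73  78]
```

View pics/g6.png

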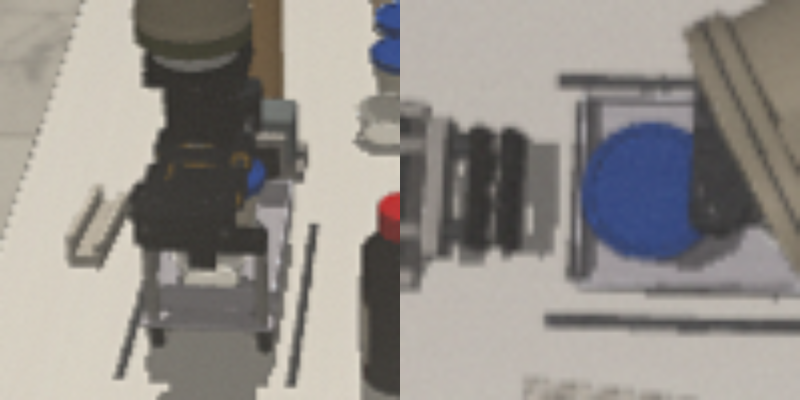

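Straight and centred; the gap from the nose edge (px ~171) to the buffer's face (px ~162.5) is about 26 mm. Going 18 mm closer.

>>> apply_moves(commands=[{"linear": [0.0004, 0.007, 0], "rot": [0, 0, 0], "grip": 1}, {"linear": [0.0008, 0.014, 0], "rot": [0, 0, 0], "grip": 1}, {"linear": [0.0012, 0.021, 0], "rot": [0, 0, 0], "grip": 1}, {"linear": [0.0015, 0.028, 0], "rot": [0, 0, 0], "grip": 1}, {"linear": [0.0018, 0.034, 0], "rot": [0, 0, 0], "grip": 1}, {"linear": [0.0022, 0.04, 0], "rot": [0, 0, 0], "grip": 1}, {"linear": [0.0025, 0.045, 0], "rot": [0, 0, 0], "grip": 1}, {"linear": [0.0027, 0.05, 0], "rot": [0, 0, 0], "grip": 1}, {"linear": [0.003, 0.055, 0], "rot": [0, 0, 0], "grip": 1}, {"linear": [0.0033, 0.06, 0], "rot": [0, 0, 0], "grip": 1}, {"linear": [0.0033, 0.06, 0], "rot": [0, 0, 0], "grip": 1}])

```text
time: 16.5
ee_pos: [0.4721, 0.1392, 0.118]
eef_rot: [1.0, -0.027, -0.0, -0.0]
ft_force: [0.3, -1.3, 2.1]
width: 0.0153
```

```bash
python3 -c "
from fit import *
pose()
c=shot('top'); g=cv2.cvtColor(c['frame'],cv2.COLOR_RGB2GRAY); print(g[216,155:180])"
```

```text
t 16.5 bar [-0.072  -0.0001] axle [-0.057  -0.0001] nose [0.113 0.   ] yaw 0.020000000000010232 f along/left -1.3 -0.41 fz 2.15 w 0.0153 T [-0.12  0.21  0.04]
[ 52  65 105  64  55  52  53  57  93 107 106  81 100  71  71  72  78  77
  78  77  77  75  77  74  76]
```

Now feeling in 5 mm chunks at 3 mm/s.

>>> apply_moves(commands=[{"linear": [0.0001, 0.001, 0], "rot": [0, 0, 0], "grip": 1}, {"linear": [0.0001, 0.002, 0], "rot": [0, 0, 0], "grip": 1}, {"linear": [0.0002, 0.003, 0], "rot": [0, 0, 0], "grip": 1}, {"linear": [0.0002, 0.004, 0], "rot": [0, 0, 0], "grip": 1}, {"linear": [0.0003, 0.005, 0], "rot": [0, 0, 0], "grip": 1}, {"linear": [0.0003, 0.006, 0], "rot": [0, 0, 0], "grip": 1}, {"linear": [0.0004, 0.007, 0], "rot": [0, 0, 0], "grip": 1}, {"linear": [0.0004, 0.008, 0], "rot": [0, 0, 0], "grip": 1}, {"linear": [0.0005, 0.009, 0], "rot": [0, 0, 0], "grip": 1}, {"linear": [0.0005, 0.01, 0], "rot": [0, 0, 0], "grip": 1}, {"linear": [0.0006, 0.011, 0], "rot": [0, 0, 0], "grip": 1}, {"linear": [0.0007, 0.012, 0], "rot": [0, 0, 0], "grip": 1}, {"linear": [0.0007, 0.013, 0], "rot": [0, 0, 0], "grip": 1}, {"linear": [0.0008, 0.014, 0], "rot": [0, 0, 0], "grip": 1}, {"linear": [0.0008, 0.015, 0], "rot": [0, 0, 0], "grip": 1}, {"linear": [0.0009, 0.016, 0], "rot": [0, 0, 0], "grip": 1}])

```text
time: 18.15
ee_pos: [0.4724, 0.1436, 0.1181]
eef_rot: [1.0, -0.027, 0.0, 0.0]
ft_force: [-1.4, -1.9, 2.4]
width: 0.0154
```

```bash
python3 -c "
from fit import *
pose()
c=shot('top'); g=cv2.cvtColor(c['frame'],cv2.COLOR_RGB2GRAY); print(g[216,155:180])"
```

```text
t 18.15 bar [-0.0675 -0.0001] axle [-0.0525 -0.0001] nose [ 1.175e-01 -1.000e-04] yaw 0.0 f along/left -1.93 1.34 fz 2.41 w 0.0154 T [-0.44  0.45  0.03]
[ 55  66 103  63  55  51  47  56  92 102  68 113  78  63  75  75  79  78
  77  74  77  76  75  75  78]
```

>>> apply_moves(commands=[{"linear": [0.0001, 0.001, 0], "rot": [0, 0, 0], "grip": 1}, {"linear": [0.0001, 0.002, 0], "rot": [0, 0, 0], "grip": 1}, {"linear": [0.0002, 0.003, 0], "rot": [0, 0, 0], "grip": 1}, {"linear": [0.0002, 0.004, 0], "rot": [0, 0, 0], "grip": 1}, {"linear": [0.0003, 0.005, 0], "rot": [0, 0, 0], "grip": 1}, {"linear": [0.0003, 0.006, 0], "rot": [0, 0, 0], "grip": 1}, {"linear": [0.0004, 0.007, 0], "rot": [0, 0, 0], "grip": 1}, {"linear": [0.0004, 0.008, 0], "rot": [0, 0, 0], "grip": 1}, {"linear": [0.0005, 0.009, 0], "rot": [0, 0, 0], "grip": 1}, {"linear": [0.0005, 0.01, 0], "rot": [0, 0, 0], "grip": 1}])

```text
time: 19.2
ee_pos: [0.4726, 0.1466, 0.1181]
eef_rot: [1.0, -0.027, -0.0, 0.0]
ft_force: [-0.9, -2.3, 3.6]
width: 0.0157
```

```bash
python3 -c "
from fit import *
pose()
c=shot('top'); g=cv2.cvtColor(c['frame'],cv2.COLOR_RGB2GRAY); print(g[216,155:175])"
```

```text
t 19.2 bar [-0.0645 -0.0001] axle [-0.0495 -0.0001] nose [ 1.205e-01 -1.000e-04] yaw 0.0 f along/left -2.33 0.82 fz 3.57 w 0.0157 T [-0.37  0.4   0.09]
[ 53  67 102  61  54  50  49  59  85  69 112  75  66  77  73  75  76  75
  77  81]
```

>>> apply_moves(commands=[{"linear": [0.0001, 0.001, 0], "rot": [0, 0, 0], "grip": 1}, {"linear": [0.0001, 0.002, 0], "rot": [0, 0, 0], "grip": 1}, {"linear": [0.0002, 0.003, 0], "rot": [0, 0, 0], "grip": 1}, {"linear": [0.0002, 0.004, 0], "rot": [0, 0, 0], "grip": 1}, {"linear": [0.0003, 0.005, 0], "rot": [0, 0, 0], "grip": 1}, {"linear": [0.0003, 0.006, 0], "rot": [0, 0, 0], "grip": 1}, {"linear": [0.0004, 0.007, 0], "rot": [0, 0, 0], "grip": 1}, {"linear": [0.0004, 0.008, 0], "rot": [0, 0, 0], "grip": 1}, {"linear": [0.0005, 0.009, 0], "rot": [0, 0, 0], "grip": 1}, {"linear": [0.0005, 0.01, 0], "rot": [0, 0, 0], "grip": 1}])

```text
time: 20.25
ee_pos: [0.4727, 0.1496, 0.1181]
eef_rot: [1.0, -0.027, -0.0, 0.0]
ft_force: [-1.6, -2.5, 1.8]
width: 0.0154
```

```bash
python3 -c "
from fit import *
pose()
c=shot('top'); g=cv2.cvtColor(c['frame'],cv2.COLOR_RGB2GRAY); print(g[216,155:175])"
```

```text
t 20.25 bar [-0.0615 -0.0001] axle [-0.0465 -0.0001] nose [ 1.235e-01 -1.000e-04] yaw 0.0 f along/left -2.55 1.42 fz 1.81 w 0.0154 T [-0.35  0.4   0.07]
[ 52  67 104  62  56  52  51  46  69 112  75  61  77  79  79  76  79  79
  79  77]
```

>>> apply_moves(commands=[{"linear": [0.0001, 0.001, 0], "rot": [0, 0, 0], "grip": 1}, {"linear": [0.0001, 0.002, 0], "rot": [0, 0, 0], "grip": 1}, {"linear": [0.0002, 0.003, 0], "rot": [0, 0, 0], "grip": 1}, {"linear": [0.0002, 0.004, 0], "rot": [0, 0, 0], "grip": 1}, {"linear": [0.0003, 0.005, 0], "rot": [0, 0, 0], "grip": 1}, {"linear": [0.0003, 0.006, 0], "rot": [0, 0, 0], "grip": 1}, {"linear": [0.0004, 0.007, 0], "rot": [0, 0, 0], "grip": 1}, {"linear": [0.0004, 0.008, 0], "rot": [0, 0, 0], "grip": 1}, {"linear": [0.0005, 0.009, 0], "rot": [0, 0, 0], "grip": 1}, {"linear": [0.0005, 0.01, 0], "rot": [0, 0, 0], "grip": 1}])

```text
time: 21.3
ee_pos: [0.4729, 0.1526, 0.1181]
eef_rot: [1.0, -0.027, 0.0, 0.0]
ft_force: [-0.8, -1.1, 1.9]
width: 0.0156
```

```bash
python3 -c "
from fit import *
pose()
c=shot('top'); g=cv2.cvtColor(c['frame'],cv2.COLOR_RGB2GRAY); print(g[216,145:175])"
```

```text
t 21.3 bar [-0.0585 -0.0001] axle [-0.0435 -0.0001] nose [ 1.265e-01 -1.000e-04] yaw 0.0 f along/left -1.16 0.73 fz 1.93 w 0.0156 T [-0.37  0.4   0.06]
[143 141 131  69  76 133 104  75  55  56  51  67 101  64  51  50  50  67
 111  78  66  77  76  78  74  75  75  78  77  77]
```

>>> apply_moves(commands=[{"linear": [0.0001, 0.001, 0], "rot": [0, 0, 0], "grip": 1}, {"linear": [0.0001, 0.002, 0], "rot": [0, 0, 0], "grip": 1}, {"linear": [0.0002, 0.003, 0], "rot": [0, 0, 0], "grip": 1}, {"linear": [0.0002, 0.004, 0], "rot": [0, 0, 0], "grip": 1}, {"linear": [0.0003, 0.005, 0], "rot": [0, 0, 0], "grip": 1}, {"linear": [0.0003, 0.006, 0], "rot": [0, 0, 0], "grip": 1}, {"linear": [0.0004, 0.007, 0], "rot": [0, 0, 0], "grip": 1}, {"linear": [0.0004, 0.008, 0], "rot": [0, 0, 0], "grip": 1}, {"linear": [0.0005, 0.009, 0], "rot": [0, 0, 0], "grip": 1}, {"linear": [0.0005, 0.01, 0], "rot": [0, 0, 0], "grip": 1}])

```text
time: 22.35
ee_pos: [0.473, 0.1556, 0.1181]
eef_rot: [1.0, -0.027, 0.0, 0.0]
ft_force: [-2.7, -2.3, 2.1]
width: 0.0157
```

```bash
python3 -c "
from fit import *
pose()
c=shot('top'); g=cv2.cvtColor(c['frame'],cv2.COLOR_RGB2GRAY); print(g[216,145:175])"
```

```text
t 22.35 bar [-0.0555 -0.0001] axle [-0.0405 -0.0001] nose [ 1.295e-01 -1.000e-04] yaw 0.0 f along/left -2.47 2.56 fz 2.12 w 0.0157 T [-0.52  0.45  0.03]
[140 143 131  68  77 133 104  72  51  53  50  60  70  51  54  50  69 111
  78  61  76  75  79  77  75  75  79  76  73  77]
```

Torque shifted (-0.37 to -0.52): probably in the soft part. 2 mm more.

>>> apply_moves(commands=[{"linear": [0.0001, 0.001, 0], "rot": [0, 0, 0], "grip": 1}, {"linear": [0.0001, 0.002, 0], "rot": [0, 0, 0], "grip": 1}, {"linear": [0.0002, 0.003, 0], "rot": [0, 0, 0], "grip": 1}, {"linear": [0.0002, 0.004, 0], "rot": [0, 0, 0], "grip": 1}, {"linear": [0.0003, 0.005, 0], "rot": [0, 0, 0], "grip": 1}, {"linear": [0.0003, 0.006, 0], "rot": [0, 0, 0], "grip": 1}, {"linear": [0.0004, 0.007, 0], "rot": [0, 0, 0], "grip": 1}])

```text
time: 23.1
ee_pos: [0.4731, 0.1574, 0.1181]
eef_rot: [1.0, -0.028, -0.0, 0.0]
ft_force: [-3.0, -4.5, 4.7]
width: 0.0158
```

```bash
python3 -c "
from fit import *
pose()"
```

```text
t 23.1 bar [-0.0537 -0.0001] axle [-0.0387 -0.0001] nose [ 1.313e-01 -1.000e-04] yaw -0.009999999999990905 f along/left -4.67 2.76 fz 4.65 w 0.0158 T [-1.06  0.61  0.06]
```

Stiff contact, about 3 N. Pressing 1.5 mm further, slowly, and holding.

>>> apply_moves(commands=[{"linear": [0.0, 0.001, 0], "rot": [0, 0, 0], "grip": 1}, {"linear": [0.0001, 0.002, 0], "rot": [0, 0, 0], "grip": 1}, {"linear": [0.0001, 0.003, 0], "rot": [0, 0, 0], "grip": 1}, {"linear": [0.0002, 0.004, 0], "rot": [0, 0, 0], "grip": 1}, {"linear": [0.0003, 0.005, 0], "rot": [0, 0, 0], "grip": 1}, {"linear": [0.0003, 0.005, 0], "rot": [0, 0, 0], "grip": 1}])

```text
time: 23.7
ee_pos: [0.4732, 0.1582, 0.118]
eef_rot: [1.0, -0.028, -0.0, 0.001]
ft_force: [-3.7, -7.8, 5.8]
width: 0.0156
```

```bash
python3 -c "
from fit import *
pose()"
```

```text
t 23.7 bar [-0.0528 -0.0001] axle [-0.0378 -0.0001] nose [ 0.1322 -0.0002] yaw -0.03999999999999204 f along/left -8.01 3.26 fz 5.81 w 0.0156 T [-1.48  0.76  0.07]
```

Contact is about 6.3 N. 1.5 mm more by command gives about 10 N; holding 0.6 s.

>>> apply_moves(commands=[{"linear": [0.0, 0.001, 0], "rot": [0, 0, 0], "grip": 1}, {"linear": [0.0001, 0.002, 0], "rot": [0, 0, 0], "grip": 1}, {"linear": [0.0001, 0.003, 0], "rot": [0, 0, 0], "grip": 1}, {"linear": [0.0002, 0.004, 0], "rot": [0, 0, 0], "grip": 1}, {"linear": [0.0003, 0.005, 0], "rot": [0, 0, 0], "grip": 1}, {"linear": [0.0003, 0.005, 0], "rot": [0, 0, 0], "grip": 1}, {"linear": [0.0003, 0.005, 0], "rot": [0, 0, 0], "grip": 1}, {"linear": [0.0003, 0.005, 0], "rot": [0, 0, 0], "grip": 1}, {"linear": [0.0003, 0.005, 0], "rot": [0, 0, 0], "grip": 1}, {"linear": [0.0003, 0.005, 0], "rot": [0, 0, 0], "grip": 1}, {"linear": [0.0003, 0.005, 0], "rot": [0, 0, 0], "grip": 1}])

```text
time: 24.8
ee_pos: [0.4733, 0.1591, 0.1181]
eef_rot: [1.0, -0.028, -0.0, 0.001]
ft_force: [-4.0, -9.5, 6.5]
width: 0.0154
```

```bash
python3 -c "
from fit import *
pose()
c=shot('top');c=shot('top'); pose(); g=cv2.cvtColor(c['frame'],cv2.COLOR_RGB2GRAY); print(g[216,145:175])"
```

```text
t 24.8 bar [-0.0519 -0.0001] axle [-0.0369 -0.0001] nose [ 0.1331 -0.0003] yaw -0.05999999999998806 f along/left -9.66 3.52 fz 6.46 w 0.0154 T [-1.94  0.92  0.07]
t 24.9 bar [-0.052  -0.0001] axle [-0.037  -0.0002] nose [ 0.133  -0.0004] yaw -0.06999999999999318 f along/left -10.41 3.33 fz 7.49 w 0.0157 T [-1.95  0.96  0.13]
[144 140 133  69  77 133 105  56  53  55  53  71  57  50  50  62  91  75
  67  76  76  74  81  78  74  80  78  75  77  78]
```

Pressed home at about 10 N measured, straight, centred. Easing off slowly, 3 mm of command first.

>>> apply_moves(commands=[{"linear": [0, -0.0005, 0], "rot": [0, 0, 0], "grip": 1}, {"linear": [0, -0.001, 0], "rot": [0, 0, 0], "grip": 1}, {"linear": [-0.0001, -0.0015, 0], "rot": [0, 0, 0], "grip": 1}, {"linear": [-0.0001, -0.002, 0], "rot": [0, 0, 0], "grip": 1}, {"linear": [-0.0001, -0.0025, 0], "rot": [0, 0, 0], "grip": 1}, {"linear": [-0.0002, -0.003, 0], "rot": [0, 0, 0], "grip": 1}, {"linear": [-0.0002, -0.0035, 0], "rot": [0, 0, 0], "grip": 1}, {"linear": [-0.0002, -0.004, 0], "rot": [0, 0, 0], "grip": 1}, {"linear": [-0.0002, -0.0045, 0], "rot": [0, 0, 0], "grip": 1}, {"linear": [-0.0003, -0.005, 0], "rot": [0, 0, 0], "grip": 1}, {"linear": [-0.0003, -0.0055, 0], "rot": [0, 0, 0], "grip": 1}, {"linear": [-0.0003, -0.006, 0], "rot": [0, 0, 0], "grip": 1}, {"linear": [-0.0004, -0.0065, 0], "rot": [0, 0, 0], "grip": 1}, {"linear": [-0.0004, -0.007, 0], "rot": [0, 0, 0], "grip": 1}, {"linear": [-0.0004, -0.0075, 0], "rot": [0, 0, 0], "grip": 1}, {"linear": [-0.0004, -0.008, 0], "rot": [0, 0, 0], "grip": 1}, {"linear": [-0.0005, -0.0085, 0], "rot": [0, 0, 0], "grip": 1}, {"linear": [-0.0005, -0.009, 0], "rot": [0, 0, 0], "grip": 1}, {"linear": [-0.0005, -0.0095, 0], "rot": [0, 0, 0], "grip": 1}, {"linear": [-0.0006, -0.01, 0], "rot": [0, 0, 0], "grip": 1}])

```text
time: 26.9
ee_pos: [0.4731, 0.1579, 0.118]
eef_rot: [1.0, -0.027, 0.0, -0.0]
ft_force: [-2.1, -2.3, 2.0]
width: 0.0156
```

```bash
python3 -c "
from fit import *
pose(); shot('top'); pose(); shot('top'); pose()"
```

```text
t 26.9 bar [-0.0532 -0.    ] axle [-0.0382 -0.    ] nose [0.1318 0.    ] yaw 0.010000000000005116 f along/left -2.45 1.96 fz 2.05 w 0.0156 T [-0.45  0.46  0.07]
t 26.95 bar [-0.0533 -0.    ] axle [-0.0383 -0.    ] nose [0.1317 0.    ] yaw 0.010000000000005116 f along/left -2.59 1.85 fz 3.11 w 0.0157 T [-0.49  0.49  0.03]
t 27.0 bar [-0.0532 -0.0001] axle [-0.0382 -0.0001] nose [ 0.1318 -0.    ] yaw 0.010000000000005116 f along/left -2.28 1.37 fz 2.25 w 0.0157 T [-0.5   0.48  0.04]
```

>>> apply_moves(commands=[{"linear": [0, -0.0005, 0], "rot": [0, 0, 0], "grip": 1}, {"linear": [0, -0.001, 0], "rot": [0, 0, 0], "grip": 1}, {"linear": [-0.0001, -0.0015, 0], "rot": [0, 0, 0], "grip": 1}, {"linear": [-0.0001, -0.002, 0], "rot": [0, 0, 0], "grip": 1}, {"linear": [-0.0001, -0.0025, 0], "rot": [0, 0, 0], "grip": 1}, {"linear": [-0.0002, -0.003, 0], "rot": [0, 0, 0], "grip": 1}, {"linear": [-0.0002, -0.0035, 0], "rot": [0, 0, 0], "grip": 1}, {"linear": [-0.0002, -0.004, 0], "rot": [0, 0, 0], "grip": 1}, {"linear": [-0.0002, -0.0045, 0], "rot": [0, 0, 0], "grip": 1}, {"linear": [-0.0003, -0.005, 0], "rot": [0, 0, 0], "grip": 1}, {"linear": [-0.0003, -0.0052, 0], "rot": [0, 0, 0], "grip": 1}, {"linear": [-0.0003, -0.0053, 0], "rot": [0, 0, 0], "grip": 1}, {"linear": [-0.0003, -0.0053, 0], "rot": [0, 0, 0], "grip": 1}])

```text
time: 28.3
ee_pos: [0.473, 0.1562, 0.118]
eef_rot: [1.0, -0.027, -0.0, -0.0]
ft_force: [-2.3, 0.4, -0.6]
width: 0.0156
```

```bash
python3 -c "
from fit import *
pose(); shot('top'); pose(); shot('top'); pose()"
```

```text
t 28.3 bar [-0.0548 -0.    ] axle [-0.0398 -0.    ] nose [0.1302 0.    ] yaw 0.010000000000005116 f along/left 0.23 2.35 fz -0.58 w 0.0156 T [0.42 0.32 0.02]
t 28.35 bar [-0.0549 -0.0001] axle [-0.0399 -0.0001] nose [ 0.1301 -0.    ] yaw 0.010000000000005116 f along/left 1.64 1.96 fz -0.5 w 0.0153 T [0.35 0.29 0.04]
t 28.4 bar [-0.0549 -0.0001] axle [-0.0399 -0.    ] nose [ 0.1301 -0.    ] yaw 0.010000000000005116 f along/left 1.71 2.19 fz -0.26 w 0.0155 T [0.42 0.29 0.05]
```

Soft part still pressed (~2.4 mm), tool now pulling ~1.5 N against rolling friction. Nulling that with 0.3 mm forward, then opening.

>>> apply_moves(commands=[{"linear": [0, 0.0005, 0], "rot": [0, 0, 0], "grip": 1}, {"linear": [0.0001, 0.001, 0], "rot": [0, 0, 0], "grip": 1}, {"linear": [0.0001, 0.001, 0], "rot": [0, 0, 0], "grip": 1}, {"linear": [0.0001, 0.001, 0], "rot": [0, 0, 0], "grip": 1}], newtons=10)

```text
time: 28.8
ee_pos: [0.4731, 0.1562, 0.1181]
eef_rot: [1.0, -0.028, -0.0, 0.0]
ft_force: [-2.0, -0.7, -0.2]
width: 0.0158
```

```bash
python3 -c "
from fit import *
pose()"
```

```text
t 28.8 bar [-0.0549 -0.0001] axle [-0.0399 -0.0001] nose [ 1.301e-01 -1.000e-04] yaw -0.009999999999990905 f along/left -0.78 2.0 fz -0.16 w 0.0158 T [0.03 0.42 0.09]
```

>>> apply_moves(commands=[{"linear": [0, 0, 0], "rot": [0, 0, 0], "grip": 0.6}, {"linear": [0, 0, 0], "rot": [0, 0, 0], "grip": 0.5}, {"linear": [0, 0, 0], "rot": [0, 0, 0], "grip": 0.3}, {"linear": [0, 0, 0], "rot": [0, 0, 0], "grip": 0.1}, {"linear": [0, 0, 0], "rot": [0, 0, 0], "grip": -0.2}, {"linear": [0, 0, 0], "rot": [0, 0, 0], "grip": -0.5}, {"linear": [0, 0, 0], "rot": [0, 0, 0], "grip": -0.5}, {"linear": [0, 0, 0], "rot": [0, 0, 0], "grip": -0.5}, {"linear": [0, 0, 0], "rot": [0, 0, 0], "grip": -0.5}, {"linear": [0, 0, 0], "rot": [0, 0, 0], "grip": -0.5}, {"linear": [0, 0, 0], "rot": [0, 0, 0], "grip": -0.5}, {"linear": [0, 0, 0], "rot": [0, 0, 0], "grip": -0.5}])

```text
time: 30.0
ee_pos: [0.4731, 0.1564, 0.1181]
eef_rot: [1.0, -0.027, 0.0, 0.0]
ft_force: [0.8, 0.3, 1.4]
width: 0.0652
```

```bash
python3 -c "
from fit import *
pose();c=shot('top'); g=cv2.cvtColor(c['frame'],cv2.COLOR_RGB2GRAY); print(g[216,145:175])"
```

```text
t 30.0 bar [-0.0547 -0.0001] axle [-0.0397 -0.0001] nose [ 1.303e-01 -1.000e-04] yaw 0.0 f along/left 0.36 -0.82 fz 1.43 w 0.0652 T [0.03 0.   0.05]
[140 140 133  71  79 133 104  73  56  53  54  58  64  55  52  49  68  87
  74  70  77  76  77  78  71  75  78  75  77  77]
```

Released without force. Lifting straight up slowly, then away to the robot's side so the view is clear.

>>> apply_moves(commands=[{"linear": [0, 0, 0.02], "rot": [0, 0, 0], "grip": -0.5}, {"linear": [0, 0, 0.06], "rot": [0, 0, 0], "grip": -0.5}, {"linear": [0, 0, 0.12], "rot": [0, 0, 0], "grip": -0.5}, {"linear": [0, 0, 0.2], "rot": [0, 0, 0], "grip": -0.5}, {"linear": [0, 0, 0.3], "rot": [0, 0, 0], "grip": -0.5}, {"linear": [0, 0, 0.4], "rot": [0, 0, 0], "grip": -0.5}, {"linear": [0, -0.1, 0.45], "rot": [0, 0, 0], "grip": -0.5}, {"linear": [0, -0.25, 0.45], "rot": [0, 0, 0], "grip": -0.5}, {"linear": [0, -0.4, 0.45], "rot": [0, 0, 0], "grip": -0.5}, {"linear": [0, -0.55, 0.45], "rot": [0, 0, 0], "grip": -0.5}, {"linear": [0, -0.7, 0.45], "rot": [0, 0, 0], "grip": -0.5}, {"linear": [0, -0.85, 0.45], "rot": [0, 0, 0], "grip": -0.5}, {"linear": [0, -0.95, 0.45], "rot": [0, 0, 0], "grip": -0.5}, {"linear": [0, -0.95, 0.45], "rot": [0, 0, 0], "grip": -0.5}])

```text
time: 31.45
ee_pos: [0.4724, -0.1333, 0.2539]
eef_rot: [1.0, -0.031, 0.0, 0.001]
ft_force: [-1.1, 0.1, 0.0]
width: 0.0655
```

```bash
python3 - <<'E'
from fit import *
c=shot('top'); g=cv2.cvtColor(c['frame'],cv2.COLOR_RGB2GRAY); print(g[216,145:175])
a=c['frame'][140:270,130:300]; look(c,['sauce_bottle','label_roll','ticket_block'])
p=blob(g,218,242,194,236,70); D=np.array([dk(onz(c,q,.13)[:2]) for q in p]); print('bar',p.min(0),p.max(0),axis(D))
b=shot('side')['frame'][100:230,190:320]
cv2.imwrite('pics/g7.png',np.hstack([cv2.resize(a,(470,360)),cv2.resize(b,(330,360))])[:,:,::-1])
E
```

```text
[142 140 132  69  76 134 107  73  51  54  54  62  61  53  54  52  68  90
  69  74  79  75  80  74  81  83  80  79  80  77]
sauce_bottle 0.93 [237.7 168.4] [0.6332 0.1043]
label_roll 0.88 [291.2 166.3] [ 0.6353 -0.0666]
label_roll 0.49 [197.8 216. ] [0.4837 0.2326]
ticket_block 0.68 [177.1 261.2] [0.3445 0.2977]
bar [218. 197.] [223. 231.] (array([-0.05812239,  0.00067034]), array([-0.0240266 ,  0.99971132]), np.float64(0.098432845087432))
```

View pics/g7.png

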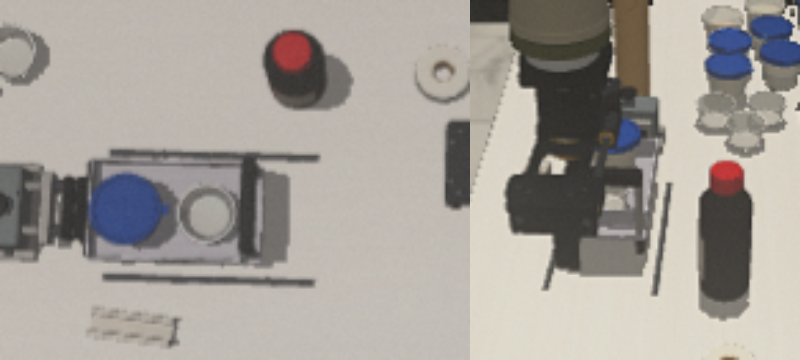

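The picture shows the caddy straight between the lines, its nose on the buffer (left crop, col ~88), both cups upright and the bystanders in place. The handle bar is 0.7 mm off the centre line. Handing in.

```bash
python3 -c "
from bench import r
print(r.close_job())"
```

```text
the job is handed in; nothing more can be done
None
```

The caddy is parked between the lines with its nose on the buffer, and the job was handed in at about 32 s of the 61 s; it returned no verdict.

**What I did:** I pinched the handle from above and pushed 80 mm straight ahead to straighten the castors. Then I steered an S-curve into the lines and rolled the last 85 mm straight. I felt for the buffer in small steps and pressed until the wrist read about 10 N along the push, roughly 8–9 N on the buffer after rolling friction, for over 0.5 s. Then I eased off in steps until only the soft part was pressed, let go at near-zero tool force and moved away.

**Last checks after letting go:**
- **Position:** the camera puts the handle bar 0.7 mm off the centre line and the caddy turned about 1.4°, within the accuracy of the pixels. While it was gripped, the tool pose gave less than 1 mm and 0.1°.
- **Buffer:** the nose edge stayed at the buffer face and had not moved since release.
- **Cups and bystanders:** both cups are upright. The bottle, label roll and ticket holder show no movement beyond detection noise of about 10 mm.

**Not checked or in disagreement:**
- The castor angles could not be seen; I inferred them from the straight rolling distance.
- The final resting force on the buffer was not measured. I estimate about 0.3 N, from roughly 2.4 mm of soft compression.
- The camera first put the buffer face near x 0.12 m, but by feel it was at about 0.128 m.

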